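# Lay a coffee place round a small board

## Task

Lay a coffee place at the small wooden board: stand the white round tin upright in the middle of the board, with the small dark square tin centred on top of it, and lay the small cake fork to the left of the board and the teaspoon to its right, as seen from the robot. Fork and spoon lie flat on the worktop, each about 3 cm clear of the board's long edge, parallel to that edge and level with its middle, handles towards the robot. Leave the large fork, the timer and the loose burner cap where they are.

Things in the scene. Friction and masses are not known exactly. Their poses are not given: they have to be found in the camera images.
- board: small wooden board lying firm on the worktop (it does not shift), 140 (x) x 100 (y) x 12 mm, a 12 mm hanging hole at its far end. Origin: centre of its underside; its top is at z +12 mm. +x points to the far end with the hole (away from the robot, turned up to 0.22 rad), +y to the left seen from the robot, so its long edges are at y = +50 mm (left) and -50 mm (right)
- cake_fork: small cake fork, steel tines and black handle, 145 (x) x 20 (y) x 11 mm, about 18 mm wide and 9 mm high at the grip (the large fork nearby is 203 mm long), 24 g; lies on the worktop. Origin: middle of its length and width, on its underside; +x points to the tines, -x to the handle end; it can be gripped across its middle from above
- teaspoon: teaspoon, steel bowl and black handle, 130 (x) x 26 (y) x 11 mm, about 20 mm wide at the grip, 20 g; lies on the worktop. Origin: middle of its length and width, on its underside; +x points to the spoon's bowl, -x to the handle end; it can be gripped across its middle from above
- white_tin: white round tin with flat lid (lid fixed on), diameter 62 mm, 25 mm high, about 50 g. Origin: centre of its underside, z up
- dark_tin: small dark square tin with rounded corners (lid stays shut), 50 (x) x 54 (y) x 21 mm, about 60 g. Origin: centre of its underside to 1 mm, z up
- timer: dark grey round kitchen timer, diameter 60 mm, 25 mm high; bystander, to be left where it is. Origin: centre of its underside
- big_fork: large fork with black handle, 203 (x) x 28 (y) x 15 mm, behind the board; bystander, to be left where it is. Origin: middle of its underside; +x points to the tines
- burner_cap: black round burner cap (a ring with a hole in its middle), diameter 64 mm, 18 mm high; bystander, to be left where it is. Origin: centre of its underside
There are look-alikes about, which are no part of the job. Several things have the shape of the white_tin; the one meant has the colours described above.

How it is judged:
At the end, for the whole second after the job is handed in: White tin upright within 12 mm of the board's centre; dark tin level on it within 12 mm; cake fork left and teaspoon right, flat, 90 / 93 mm from the board's midline and level with its centre (each 15 mm), parallel within 0.17 rad, handles to the robot; all at rest (y of cake_fork in the frame of board between 0.075 and 0.105 m and x of cake_fork in the frame of board between -0.015 and 0.015 m and angle between the x axis of each of cake_fork, teaspoon and the x axis of board, either way round below 0.17 rad and y of board in the frame of cake_fork below 0 m and height (world z) of each of cake_fork, teaspoon below 0.006 m and angle between each of cake_fork, teaspoon's own z axis and vertical below 0.1 rad and y of teaspoon in the frame of board between -0.108 and -0.078 m and x of teaspoon in the frame of board between -0.015 and 0.015 m and y of board in the frame of teaspoon above 0 m and horizontal distance between white_tin and board below 0.012 m and z of white_tin in the frame of board between 0.008 and 0.016 m and angle between each of white_tin, dark_tin's own z axis and vertical below 0.08 rad and horizontal distance between dark_tin and white_tin below 0.012 m and z of dark_tin in the frame of white_tin between 0.021 and 0.029 m and linear speed of each of cake_fork, teaspoon, white_tin, dark_tin below 0.02 m/s and angular speed of each of cake_fork, teaspoon, white_tin, dark_tin below 0.15 rad/s); the robot touches nothing.
It fails at once if the large fork, the timer or the burner cap is shifted by more than 2 cm (distance of any of timer, big_fork, burner_cap from where it was at the start of the episode above 0.02 m).
It also fails if it takes over 96 s, if anything falls off the work surface, if the arm or the gripper's body presses on something with over 40 N, if the wrist force passes 120 N, or if a joint passes its speed limit or range.

## Robot

A 7-joint arm with a two-finger parallel gripper is mounted at the origin on a cart in front of the work surface, level with it; the furniture and walls round the work are solid. World frame = base frame: x ahead of the robot, y to its left, z up, the work surface at z = 0. Lengths are in m, angles in rad, forces in N, time in s.
With the tool pointing down it reaches from about 0.425 to 0.925 m from the base axis. Payload 6.8 kg.
Tool frame: the origin (TCP) lies on the centre line of the jaws, within the pads' length; the fingertips stand 17 mm ahead of it and the grasp point (between the pads) lies 2 mm behind it; z points along the fingers, x is the direction in which the jaws open and shut, and the axes are right-handed (so a half turn about z gives the same grasp; the last joint's range is limited). The gripper opens to 85 mm and grips with 20 to 120 N. Pads are 22 mm wide; open, the fingers measure 114 mm over their backs; the gripper's body (76 mm by 85 mm) begins 54 mm behind the grasp point. The pads swing forward as they close: fully open they stand 13 mm farther back than shut.
Start: joints at [-1.366, 0.477, 0.022, 1.555, -0.011, 1.109, -0.083], TCP at [0.208, 0.642, 0.248] pointing down, gripper open.
Joint ranges: [-2.96, 2.96], [-0.34, 2.1], [-1.41, 1.46], [0.24, 2.44], [-1.37, 4.51], [0.17, 1.92], [-2.96, 2.96]. Speed limits (rad/s): [2.39, 2.39, 3.14, 3.14, 3.14, 3.14, 3.14].

## Interface

Orientations are given as a rotation vector (axis times angle).
In Python, from bench import r gives the robot as it stands.
- The arm moves only by the tool arm_command, never from a script. Its argument "increments" is a list of rows, each a list of 3 entries, a list of its own where there are three numbers: the shift along the world's x, y, z in m, then the turn, a rotation vector about the world's x, y, z in rad, then the opening in per cent of the stroke, from 0 (shut) to 100 (fully open). A call has 1 to 10 rows; each row is the pose to reach, as a shift and turn from the pose commanded when the call began; what a row does not reach only later rows make up. A row lasts 1/10 s, in which the tool goes at most 50 mm and 8.59 degrees, less where a joint would pass 70% of its speed; a pose out of reach is approached as far as the arm can. A call with a gripper value outside its range is refused whole. The fingers move at their own pace and stop on an object; "newtons" is the grip in N (left out, the last holds). Time passes only in rows, so rows that repeat a pose let the fingers close. It gives the time, the measured TCP pose, the force and the opening at its end, in the units of the state.
- r.get_obs(): the state, without advancing time (a new reading comes with each control period).
- r.grab_frame(name): name is "scene" or "top" or "wrist"; returns the picture (384x512x3 uint8, blue, green, red); there is no depth.
- r.camera_model(name): a dict with "camera_matrix" (3x3 intrinsics, pixels), "D" ([k1, k2, p1, p2, k3] as OpenCV has them; the pictures are not rectified), "camera_from_world" (4x4, takes a point from world to camera coordinates). Camera axes: x right, y down, z forward; pixel columns grow to the right and rows downward; lengths in m; the calibration is good to about 2 mm. A picture is of the moment at which its call begins: read the wrist's pose just before it. camera_model takes no time and is no camera call; for the wrist camera it gives the pose at the moment of the call.
- r.hand_in(): hands the job in, once; it reports no verdict.
The state is a dict: "clock": time; "joints": joint angles; "qvel": joint speeds; "tau": joint torques, N m; "tcp_pos": TCP position; "orientation": TCP orientation; "contact_force": force on the tool from outside, world axes, zero at the start; "moment": the same for the moment, N m; "grip_width": finger opening in m.
Only numpy, scipy, OpenCV 4.12 (cv2) and the standard library are available. Lean on these libraries where they do the work, as an engineer would, in place of code of your own. Each camera call takes 0.05 s, during which the arm holds its last target. There are 200 camera calls.

## Working session

There is one attempt and no reset: what is moved stays moved. The work goes in short steps, Python scripts to look and compute and a tool call to move; the robot and the scene stay as the last step left them, time stands still between calls to the robot, and variables do not carry over. Pictures are saved under pics/ and viewed, about 12 in all and at most 16, crops included, and the job is handed in when it is done.

Besides the shell and the picture viewer there is one more tool, called by a JSON object that holds its "api" and its "payload", one argument or row to a line. arm_command: Moves the arm, as the interface text tells. Its arguments: {"type":"object","properties":{"increments":{"type":"array","items":{"type":"array"}},"newtons":{"type":"number"}},"required":["increments"]}

```bash
mkdir -p pics
cat > h.py <<'E'
import cv2,numpy as np
from bench import r
def px2w(name,uv,z,m=None):
    m=m or r.camera_model(name)
    K=np.array(m["camera_matrix"],float);D=np.array(m["D"],float);T=np.array(m["camera_from_world"],float)
    p=cv2.undistortPoints(np.array(uv,float).reshape(-1,1,2),K,D).reshape(-1,2)
    R,t=T[:3,:3],T[:3,3];c=-R.T@t
    z=np.broadcast_to(z,len(p));out=[]
    for q,zz in zip(p,z):
        d=R.T@np.array([q[0],q[1],1]);out.append(c+d*(zz-c[2])/d[2])
    return np.array(out)
def w2px(name,P,m=None):
    m=m or r.camera_model(name);T=np.array(m["camera_from_world"],float)
    return cv2.projectPoints(np.array(P,float).reshape(-1,1,3),cv2.Rodrigues(T[:3,:3])[0],T[:3,3],np.array(m["camera_matrix"],float),np.array(m["D"],float))[0].reshape(-1,2)
E
python3 - <<'E'
from h import *
np.set_printoptions(precision=3,suppress=True)
for n in("top","scene"):
    im=r.grab_frame(n);cv2.imwrite(f"pics/{n}0.png",im);cv2.imwrite(f"pics/{n}0b.png",cv2.resize(im,(800,600),interpolation=cv2.INTER_CUBIC))
    T=np.array(r.camera_model(n)["camera_from_world"]);print(n,-T[:3,:3].T@T[:3,3]);print(T)
print(r.get_obs())
E
```

```text
top [ 0.443 -0.016  1.243]
[[-0.019 -1.     0.001 -0.009]
 [-0.994  0.019 -0.106  0.572]
 [ 0.106 -0.003 -0.994  1.189]
 [ 0.     0.     0.     1.   ]]
scene [ 0.137 -0.843  0.609]
[[ 0.883 -0.47  -0.011 -0.511]
 [-0.252 -0.453 -0.855  0.173]
 [ 0.397  0.757 -0.519  0.899]
 [ 0.     0.     0.     1.   ]]
{'clock': 0.1, 'joints': array([-1.366,  0.478,  0.022,  1.556, -0.012,  1.109, -0.083]), 'qvel': array([ 0.001, -0.003, -0.   , -0.004, -0.001, -0.001, -0.   ]), 'tau': array([  0.004, -59.776,   1.613, -28.196,   0.013,   0.005,   0.   ]), 'tcp_pos': array([0.208, 0.642, 0.247]), 'orientation': array([ 2.54 ,  1.848, -0.002]), 'contact_force': array([-0.698,  0.023, -0.443]), 'moment': array([ 0.   , -0.03 , -0.048]), 'grip_width': 0.08534495565688184}
```

View pics/top0b.png

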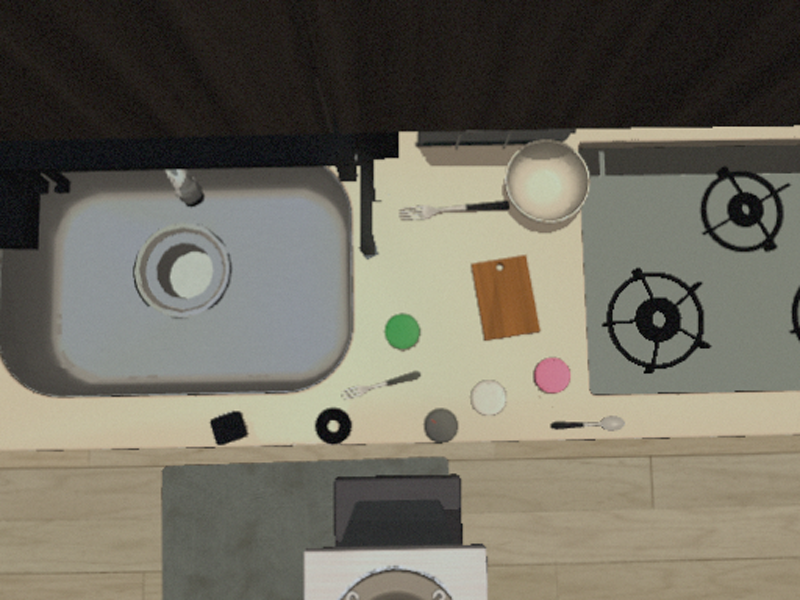

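View pics/scene0b.png

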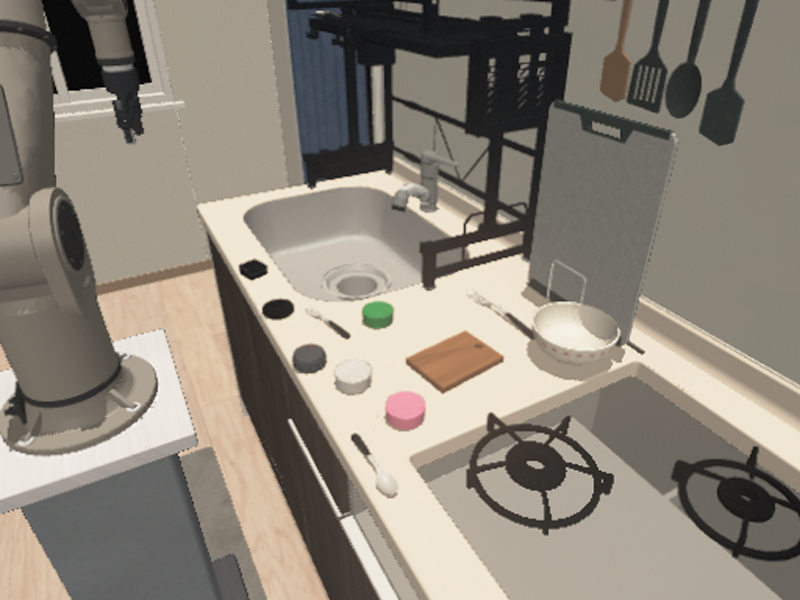

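The top view (800x600 scale) shows: board centre ~(506,298), cake fork (345,395)–(420,375), dark tin (229,428), burner ring (333,426), timer (441,425), white tin (489,397), and teaspoon (552,426)–(624,423). Next I enlarge a crop with a grid to read it more closely.

Run:
```python
import cv2
im=cv2.imread("pics/top0.png")
a=cv2.resize(im[155:290,130:275],None,fx=5.4,fy=4.4,interpolation=cv2.INTER_CUBIC)
def crop(x0,x1,y0,y1,s):
    c=cv2.resize(im[y0:y1,x0:x1],None,fx=s,fy=s,interpolation=cv2.INTER_CUBIC)
    for x in range(x0-x0%10+10,x1,10):
        cv2.line(c,(int((x-x0+.5)*s),0),(int((x-x0+.5)*s),4 if x%50 else 14),(0,0,255),1); cv2.putText(c,str(x),(int((x-x0+.5)*s)-10,18),0,.35,(0,0,255))
    for y in range(y0-y0%10+10,y1,10):
        cv2.line(c,(0,int((y-y0+.5)*s)),(6,int((y-y0+.5)*s)),(0,0,255),1); cv2.putText(c,str(y),(8,int((y-y0+.5)*s)+4),0,.35,(0,0,255))
    return c
cv2.imwrite("pics/c1.png",crop(290,410,155,285,4.6)); cv2.imwrite("pics/c2.png",crop(130,290,195,290,5))
```

```text
(no output)
```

View pics/c1.png

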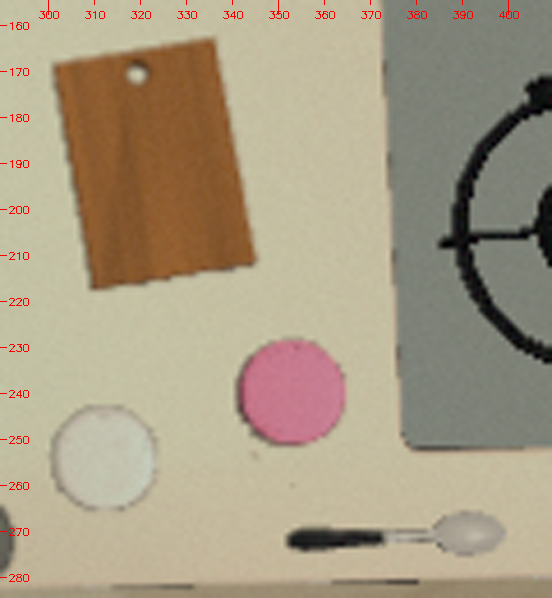

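View pics/c2.png

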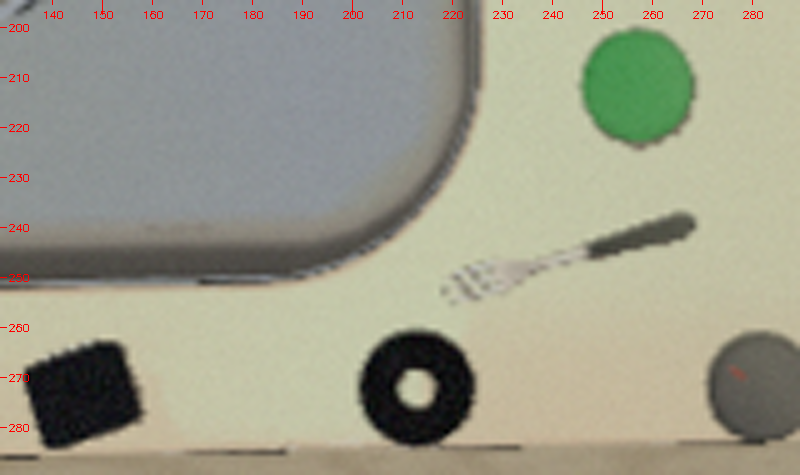

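The crops show the following, in crop pixels:
- **Board corners:** (53,64), (214,39), (256,264), (92,290)
- **White tin:** centre (104,457)
- **Spoon:** (287,540)–(505,533)
- **Fork:** tines (446,290), handle (695,221)
- **Dark tin:** corners (24,370), (118,341), (142,415), (52,448)

Run:
```python
from h import *
np.set_printoptions(precision=4,suppress=True)
A=lambda p:np.array(p)/4.6+[290-.5,155-.5]
B=lambda p:np.array(p)/5+[130-.5,195-.5]
def W(p,z):return px2w("top",p,z)
b=W(A([(53,64),(214,39),(256,264),(92,290)]),.012);print("board",b,b.mean(0))
d=(b[0]+b[1]-b[2]-b[3])/2;print(np.linalg.norm(d),np.linalg.norm(b[0]-b[1]),np.arctan2(d[1],d[0]))
t=W(A([(104,457),(52,457),(156,457)]),.025);print("white",t[0],t[1,1]-t[2,1])
def ut(n,h,f):
    p=W([h,f],.005);d=p[1]-p[0];print(n,p.mean(0),np.linalg.norm(d),np.arctan2(d[1],d[0]))
ut("spoon",A((287,540)),A((505,533)));ut("fork",B((695,221)),B((446,290)))
k=W(B([(24,370),(118,341),(142,415),(52,448)]),.021);print("dark",k.mean(0),[np.linalg.norm(k[i]-k[i-1]) for i in range(4)],[np.arctan2(*(k[i]-k[i-1])[1::-1]) for i in range(4)])
print("burner,green,timer",W(B([(417,387),(638,87),(762,386)]),.02))
print(W(A([(313,586),(185,586)]),0))
```

```text
board [[ 0.6485 -0.1455  0.012 ]
 [ 0.6621 -0.2445  0.012 ]
 [ 0.5239 -0.2646  0.012 ]
 [ 0.5101 -0.1649  0.012 ]] [ 0.5861 -0.2049  0.012 ]
0.13974486953923268 0.09991532498958511 0.14234712292693094
white [ 0.4103 -0.1674  0.025 ] 0.061606397447119765
spoon [ 0.3589 -0.3439  0.005 ] 0.1314743708448696 -1.5602203464539395
fork [0.4362 0.0192 0.005 ] 0.1430848088988978 1.8210294248788044
dark [0.3664 0.2849 0.021 ] [np.float64(0.044999387367447394), np.float64(0.0533838742038478), np.float64(0.04224178734794232), np.float64(0.051771820626056377)] [np.float64(0.3538345927592905), np.float64(-1.2902874720150572), np.float64(-2.8228224684190497), np.float64(1.9028540436759358)]
burner,green,timer [[ 0.3666  0.1036  0.02  ]
 [ 0.528  -0.0198  0.02  ]
 [ 0.3636 -0.0842  0.02  ]]
[[ 0.3302 -0.2938  0.    ]
 [ 0.3318 -0.2168  0.    ]]
```

{"api": "arm_command", "payload": {
  "increments": [
    [[0.03, -0.04, 0], [0, 0, -0.1], 60],
    [[0.06, -0.09, 0], [0, 0, -0.2], 60],
    [[0.09, -0.135, 0], [0, 0, -0.3], 60],
    [[0.12, -0.18, 0], [0, 0, -0.4], 60],
    [[0.145, -0.22, 0], [0, 0, -0.5], 60],
    [[0.17, -0.26, 0], [0, 0, -0.6], 60],
    [[0.2, -0.3, 0], [0, 0, -0.7], 60],
    [[0.22, -0.34, 0], [0, 0, -0.8], 60],
    [[0.235, -0.38, 0], [0, 0, -0.9], 60],
    [[0.242, -0.42, -0.02], [0, 0, -1.0], 60]
  ]
}}

```text
clock: 1.1
tcp_pos: [0.4526, 0.2203, 0.2301]
orientation: [-3.115, -0.394, -0.008]
contact_force: [0.4, -0.3, -0.2]
grip_width: 0.0513
```

{"api": "arm_command", "payload": {
  "increments": [
    [[0, -0.04, -0.02], [0, 0, 0], 60],
    [[-0.005, -0.08, -0.04], [0, 0, 0], 60],
    [[-0.01, -0.12, -0.06], [0, 0, 0], 60],
    [[-0.014, -0.16, -0.08], [0, 0, 0], 60],
    [[-0.014, -0.203, -0.09], [0, 0, 0], 60],
    [[-0.014, -0.203, -0.09], [0, 0, 0], 60],
    [[-0.014, -0.203, -0.09], [0, 0, 0], 60]
  ]
}}

```text
clock: 1.8
tcp_pos: [0.4354, 0.0184, 0.1381]
orientation: [3.116, 0.4, -0.001]
contact_force: [0.5, 0.8, -0.1]
grip_width: 0.0513
```

Run:
```python
from h import *
np.set_printoptions(precision=4,suppress=True)
m=r.camera_model("wrist");o=r.get_obs();im=r.grab_frame("wrist");cv2.imwrite("pics/w1.png",im)
print(o["clock"],o["tcp_pos"],o["orientation"],2*np.arctan2(o["orientation"][1],o["orientation"][0]),o["grip_width"])
print(w2px("wrist",[(.4362,.0192,.005),(.4185,.0885,.005),(.454,-.05,.005)],m))
```

```text
1.8 [0.4354 0.0184 0.1381] [ 3.1159  0.3998 -0.0012] 0.25519661860743725 0.05131509462757996
[[261.1664 185.6581]
 [261.553  110.5067]
 [260.9507 249.7699]]
```

View pics/w1.png

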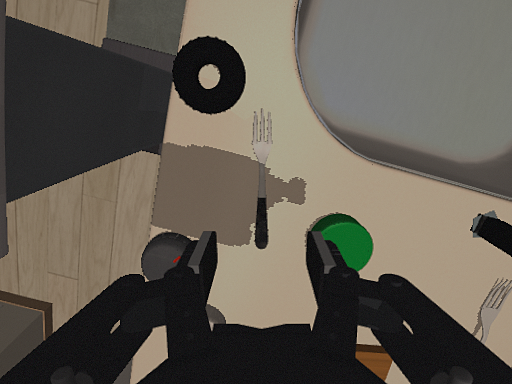

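The wrist view has the fork at (262,110)–(261,248), matching the prediction of (261,110)–(261,250). I'll descend now.

{"api": "arm_command", "payload": {
  "increments": [
    [[0.001, 0.001, -0.04], [0, 0, 0], 60],
    [[0.001, 0.001, -0.08], [0, 0, 0], 60],
    [[0.001, 0.001, -0.1], [0, 0, 0], 60],
    [[0.001, 0.001, -0.11], [0, 0, 0], 60],
    [[0.001, 0.001, -0.118], [0, 0, 0], 60],
    [[0.001, 0.001, -0.118], [0, 0, 0], 60],
    [[0.001, 0.001, -0.118], [0, 0, 0], 60]
  ]
}}

```text
clock: 2.55
tcp_pos: [0.4374, 0.0207, 0.021]
orientation: [-3.115, -0.405, -0.002]
contact_force: [-0.1, 0.0, 0.3]
grip_width: 0.0511
```

{"api": "arm_command", "payload": {
  "increments": [
    [[0, 0, 0], [0, 0, 0], 10],
    [[0, 0, 0], [0, 0, 0], 10],
    [[0, 0, 0], [0, 0, 0], 10],
    [[0, 0, 0], [0, 0, 0], 10],
    [[0, 0, 0], [0, 0, 0], 10],
    [[0, 0, 0], [0, 0, 0], 10],
    [[0, 0, 0], [0, 0, 0], 10]
  ],
  "newtons": 30
}}

```text
clock: 3.25
tcp_pos: [0.4372, 0.0204, 0.021]
orientation: [-3.115, -0.404, -0.002]
contact_force: [-0.3, -0.8, 7.7]
grip_width: 0.0168
```

{"api": "arm_command", "payload": {
  "increments": [
    [[0, 0, 0.03], [0, 0, 0], 10],
    [[0, 0, 0.06], [0, 0, 0], 10],
    [[0, 0, 0.1], [0, 0, 0], 10],
    [[0.01, -0.015, 0.1], [0, 0, -0.12], 10],
    [[0.03, -0.03, 0.1], [0, 0, -0.25], 10],
    [[0.05, -0.05, 0.1], [0, 0, -0.38], 10],
    [[0.07, -0.07, 0.1], [0, 0, -0.51], 10],
    [[0.09, -0.09, 0.1], [0, 0, -0.64], 10],
    [[0.11, -0.11, 0.1], [0, 0, -0.77], 10],
    [[0.13, -0.13, 0.1], [0, 0, -0.9], 10]
  ]
}}

```text
clock: 4.25
tcp_pos: [0.5674, -0.1104, 0.1206]
orientation: [-2.978, 0.999, -0.0]
contact_force: [-0.6, 0.7, -0.0]
grip_width: 0.0172
```

{"api": "arm_command", "payload": {
  "increments": [
    [[0.007, -0.005, 0], [0, 0, -0.13], 10],
    [[0.007, -0.005, 0], [0, 0, -0.26], 10],
    [[0.007, -0.005, 0], [0, 0, -0.39], 10],
    [[0.007, -0.005, 0], [0, 0, -0.52], 10],
    [[0.007, -0.005, 0], [0, 0, -0.65], 10],
    [[0.007, -0.005, 0], [0, 0, -0.787], 10],
    [[0.007, -0.005, 0], [0, 0, -0.787], 10],
    [[0.007, -0.005, 0], [0, 0, -0.787], 10]
  ]
}}

```text
clock: 5.05
tcp_pos: [0.5736, -0.1145, 0.1203]
orientation: [2.377, -2.054, 0.0]
contact_force: [1.0, -0.1, -0.2]
grip_width: 0.0168
```

Run:
```python
from h import *
np.set_printoptions(precision=4,suppress=True)
o=r.get_obs();m=r.camera_model("wrist");im=r.grab_frame("wrist");cv2.imwrite("pics/w2.png",im)
a=2*np.arctan2(o["orientation"][1],o["orientation"][0])
print(o["clock"],o["tcp_pos"],o["orientation"],a,o["grip_width"],o["contact_force"])
f=np.array([.5734,-.1158]);e=np.array([np.cos(.142),np.sin(.142)])
print(w2px("wrist",[(*(f+s*.0725*e),.105) for s in(-1,0,1)],m))
C=np.array([.5861,-.2049]);n=np.array([-e[1],e[0]])
print(w2px("wrist",[(*(C+s*.07*e+t*.05*n),.012) for s in(-1,1) for t in(1,-1)],m))
```

```text
5.05 [ 0.5736 -0.1145  0.1203] [ 2.377  -2.0538  0.    ] -1.4251610995220083 0.016765962093811343 [ 1.0143 -0.0598 -0.1948]
[[262.9658 342.883 ]
 [263.6683 246.5413]
 [264.564  117.0146]]
[[303.017  263.0951]
 [402.9553 262.6082]
 [311.3695 115.7654]
 [429.0954 117.3326]]
```

View pics/w2.png

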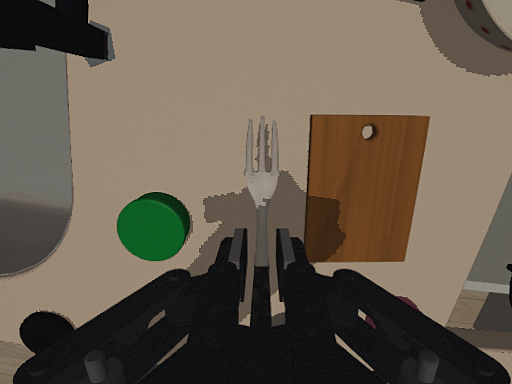

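The fork is in the grip with its tine tip at (262,116) (predicted (264,117)), and the board corners also match. I'll lower it.

{"api": "arm_command", "payload": {
  "increments": [
    [[0, -0.001, -0.03], [0, 0, 0], 10],
    [[0, -0.001, -0.06], [0, 0, 0], 10],
    [[0, -0.001, -0.08], [0, 0, 0], 10],
    [[0, -0.001, -0.09], [0, 0, 0], 10],
    [[0, -0.001, -0.098], [0, 0, 0], 10],
    [[0, -0.001, -0.098], [0, 0, 0], 10],
    [[0, -0.001, -0.098], [0, 0, 0], 10],
    [[0, -0.001, -0.098], [0, 0, 0], 38],
    [[0, -0.001, -0.098], [0, 0, 0], 38],
    [[0, -0.001, -0.098], [0, 0, 0], 38]
  ]
}}

```text
clock: 6.1
tcp_pos: [0.574, -0.1157, 0.0228]
orientation: [-2.373, 2.058, -0.001]
contact_force: [-0.1, 0.1, -1.0]
grip_width: 0.0324
```

{"api": "arm_command", "payload": {
  "increments": [
    [[0, 0, 0], [0, 0, 0], 38],
    [[0, 0, 0.03], [0, 0, 0], 38],
    [[0, 0, 0.07], [0, 0, 0], 38],
    [[0, 0, 0.11], [0, 0, 0], 60],
    [[-0.03, -0.01, 0.13], [0, 0, 0.15], 60],
    [[-0.07, -0.02, 0.13], [0, 0, 0.3], 60],
    [[-0.1, -0.03, 0.13], [0, 0, 0.45], 60],
    [[-0.13, -0.05, 0.13], [0, 0, 0.6], 60],
    [[-0.15, -0.09, 0.13], [0, 0, 0.75], 60],
    [[-0.15, -0.13, 0.13], [0, 0, 0.9], 60]
  ]
}}

```text
clock: 7.1
tcp_pos: [0.4207, -0.2458, 0.1523]
orientation: [-3.033, 0.811, 0.002]
contact_force: [0.8, 0.2, -0.1]
grip_width: 0.0514
```

{"api": "arm_command", "payload": {
  "increments": [
    [[-0.02, -0.03, 0], [0, 0, 0.14], 60],
    [[-0.04, -0.06, 0], [0, 0, 0.28], 60],
    [[-0.062, -0.098, 0], [0, 0, 0.42], 60],
    [[-0.062, -0.098, -0.01], [0, 0, 0.533], 60],
    [[-0.062, -0.098, -0.02], [0, 0, 0.533], 60],
    [[-0.062, -0.098, -0.02], [0, 0, 0.533], 60],
    [[-0.062, -0.098, -0.02], [0, 0, 0.533], 60]
  ]
}}

```text
clock: 7.8
tcp_pos: [0.3621, -0.3427, 0.132]
orientation: [-3.141, -0.005, 0.001]
contact_force: [0.6, -0.9, 0.2]
grip_width: 0.0515
```

Run:
```python
from h import *
np.set_printoptions(precision=4,suppress=True)
o=r.get_obs();m=r.camera_model("wrist");im=r.grab_frame("wrist");cv2.imwrite("pics/w3.png",im)
im2=r.grab_frame("top");cv2.imwrite("pics/t3.png",cv2.resize(im2[140:290,230:410],None,fx=4,fy=4,interpolation=cv2.INTER_CUBIC))
a=2*np.arctan2(o["orientation"][1],o["orientation"][0])
print(o["clock"],o["tcp_pos"],a,o["grip_width"],o["contact_force"],o["joints"])
print(w2px("wrist",[(.3589,-.3439+s,.005) for s in(.065,0,-.065)],m))
```

```text
7.8 [ 0.3621 -0.3427  0.132 ] -6.279685508742805 0.05153709871397302 [ 0.5702 -0.8856  0.2168] [ 0.1554  0.3936  0.5891  2.1059 -0.325   0.731   0.9579]
[[256.8148 120.6516]
 [256.8932 189.6136]
 [256.9798 249.1559]]
```

View pics/w3.png

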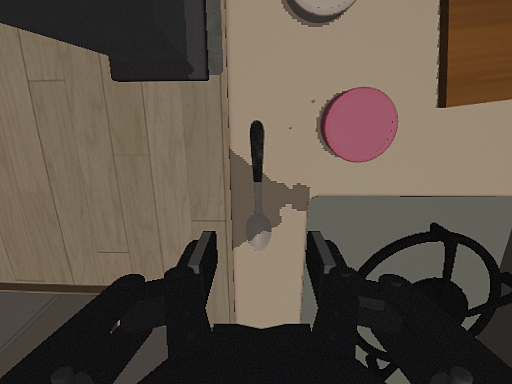

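View pics/t3.png

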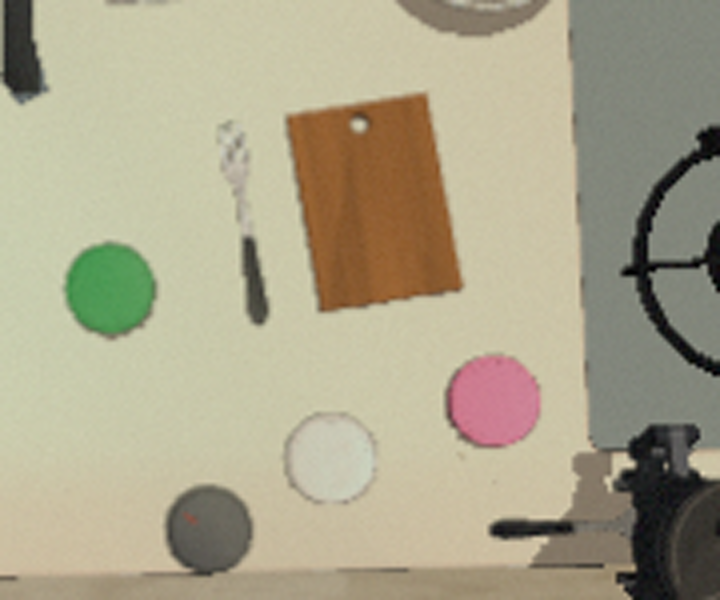

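The wrist view has the spoon at (257,121)–(259,248), within 2 px of the prediction. The top crop has the fork at (231,122)–(260,323), parallel to the board. I'll pick the spoon now.

{"api": "arm_command", "payload": {
  "increments": [
    [[-0.002, -0.001, -0.04], [0, 0, 0], 60],
    [[-0.002, -0.001, -0.08], [0, 0, 0], 60],
    [[-0.002, -0.001, -0.1], [0, 0, 0], 60],
    [[-0.002, -0.001, -0.11], [0, 0, 0], 60],
    [[-0.002, -0.001, -0.11], [0, 0, 0], 60],
    [[-0.002, -0.001, -0.11], [0, 0, 0], 60]
  ]
}}

```text
clock: 8.5
tcp_pos: [0.3605, -0.3452, 0.0232]
orientation: [3.141, 0.006, 0.002]
contact_force: [0.0, -0.3, -0.2]
grip_width: 0.0508
```

{"api": "arm_command", "payload": {
  "increments": [
    [[0, 0, 0], [0, 0, 0], 10],
    [[0, 0, 0], [0, 0, 0], 10],
    [[0, 0, 0], [0, 0, 0], 10],
    [[0, 0, 0], [0, 0, 0], 10],
    [[0, 0, 0], [0, 0, 0], 10],
    [[0, 0, 0], [0, 0, 0], 10],
    [[0, 0, 0], [0, 0, 0], 10]
  ]
}}

```text
clock: 9.2
tcp_pos: [0.3602, -0.3459, 0.0262]
orientation: [-3.141, -0.003, -0.006]
contact_force: [-8.3, 8.2, 48.2]
grip_width: 0.0088
```

Run:
```python
from h import *
p=px2w("top",np.array([(231,122),(260,323)])/4+[229.5,139.5],.005);d=p[0]-p[1]
c=p.mean(0)[:2]-[.5861,-.2049];e=np.array([np.cos(.142),np.sin(.142)])
print(p.mean(0),np.linalg.norm(d),np.arctan2(d[1],d[0]),"in board:",c@e,c@[-e[1],e[0]])
```

```text
[ 0.57477262 -0.11545526  0.005     ] 0.14308413482072016 0.11559453605885268 in board: 0.001445146529506244 0.09014756207311764
```

The spoon grasp shows 48 N upward and only 8.8 mm of opening, which isn't right, so I'll look before moving.

Run:
```python
from h import *
o=r.get_obs();im=r.grab_frame("wrist");s=r.grab_frame("scene")
c=cv2.resize(s[260:340,190:300],(550,400),interpolation=cv2.INTER_CUBIC)
w=cv2.resize(im[140:300,150:370],(550,400),interpolation=cv2.INTER_CUBIC)
cv2.imwrite("pics/w4.png",cv2.resize(np.hstack([c,w]),(800,291)))
print(o["contact_force"],o["moment"],o["orientation"])
```

```text
[-8.32713813  8.1687418  48.24576498] [ 1.68999037  1.88870779 -0.00892522] [-3.14145558e+00 -3.07460840e-03 -6.29772506e-03]
```

View pics/w4.png

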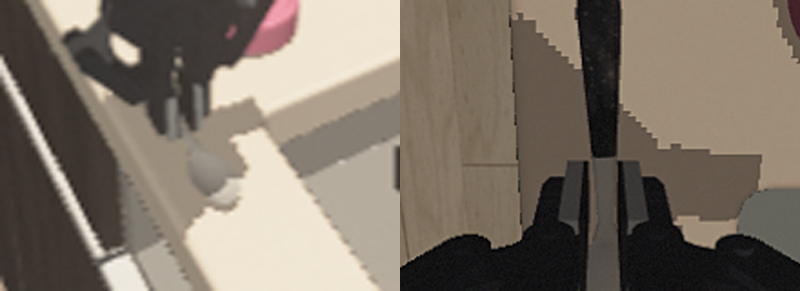

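The spoon's neck sits properly between the pads, so the tips are probably pressing on the worktop, since the pads swing forward as they close. I'll relieve it by raising slightly.

{"api": "arm_command", "payload": {
  "increments": [
    [[0, 0, 0.002], [0, 0, 0], 10],
    [[0, 0, 0.005], [0, 0, 0], 10],
    [[0, 0, 0.005], [0, 0, 0], 10],
    [[0, 0, 0.005], [0, 0, 0], 10]
  ]
}}

```text
clock: 9.7
tcp_pos: [0.3599, -0.3446, 0.0274]
orientation: [3.141, 0.007, 0.001]
contact_force: [0.2, 0.3, 0.5]
grip_width: 0.0087
```

{"api": "arm_command", "payload": {
  "increments": [
    [[0, 0, 0.03], [0, 0, 0], 10],
    [[0, 0, 0.07], [0, 0, 0], 10],
    [[0, 0, 0.1], [0, 0, 0.1], 10],
    [[0.03, 0.005, 0.1], [0, 0, 0.24], 10],
    [[0.06, 0.01, 0.1], [0, 0, 0.38], 10],
    [[0.09, 0.015, 0.1], [0, 0, 0.52], 10],
    [[0.12, 0.02, 0.1], [0, 0, 0.66], 10],
    [[0.15, 0.03, 0.1], [0, 0, 0.8], 10],
    [[0.18, 0.035, 0.1], [0, 0, 0.94], 10],
    [[0.21, 0.04, 0.1], [0, 0, 1.08], 10]
  ]
}}

```text
clock: 10.7
tcp_pos: [0.5707, -0.3039, 0.1266]
orientation: [-2.685, -1.628, 0.001]
contact_force: [0.5, -0.8, 0.2]
grip_width: 0.0085
```

{"api": "arm_command", "payload": {
  "increments": [
    [[0.029, 0.008, 0], [0, 0, 0.14], 10],
    [[0.029, 0.008, 0], [0, 0, 0.28], 10],
    [[0.029, 0.008, 0], [0, 0, 0.42], 10],
    [[0.029, 0.008, 0], [0, 0, 0.56], 10],
    [[0.029, 0.008, 0], [0, 0, 0.62], 10],
    [[0.029, 0.008, 0], [0, 0, 0.62], 10],
    [[0.029, 0.008, 0], [0, 0, 0.62], 10]
  ]
}}

```text
clock: 11.4
tcp_pos: [0.5985, -0.2966, 0.1268]
orientation: [-2.07, -2.362, 0.0]
contact_force: [-0.4, -0.3, 0.3]
grip_width: 0.0086
```

Run:
```python
from h import *
np.set_printoptions(precision=4,suppress=True)
o=r.get_obs();m=r.camera_model("wrist");im=r.grab_frame("wrist");cv2.imwrite("pics/w5.png",im)
print(o["clock"],o["tcp_pos"],2*np.arctan2(o["orientation"][1],o["orientation"][0]),o["orientation"],o["grip_width"],o["contact_force"],o["joints"])
f=np.array([.5993,-.2970]);e=np.array([np.cos(.142),np.sin(.142)])
print(w2px("wrist",[(*(f+s*.065*e),.105) for s in(-1,0,1)],m))
```

```text
11.4 [ 0.5985 -0.2966  0.1268] -4.581097381371544 [-2.0703 -2.3617  0.0003] 0.008626979690756514 [-0.3615 -0.3067  0.2793] [ 0.2836  0.5912  0.1181  1.6786 -0.0857  0.8778  2.1388]
[[258.495  127.882 ]
 [259.9876 238.6877]
 [261.1637 324.6333]]
```

View pics/w5.png

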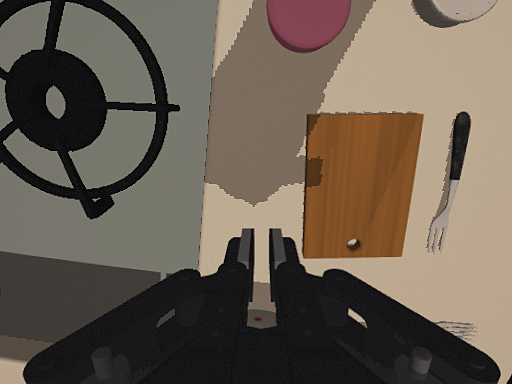

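The spoon is not in the grip: 8.6 mm is simply the commanded 10 % stop, so the tips rode up over it. I'll find it with the top camera and grip again, lower and with a 0 % command.

Run:
```python
from h import *
im=r.grab_frame("top")
cv2.imwrite("pics/t6.png",cv2.resize(im[215:290,300:430],None,fx=6,fy=6,interpolation=cv2.INTER_CUBIC))
```

```text
(no output)
```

View pics/t6.png

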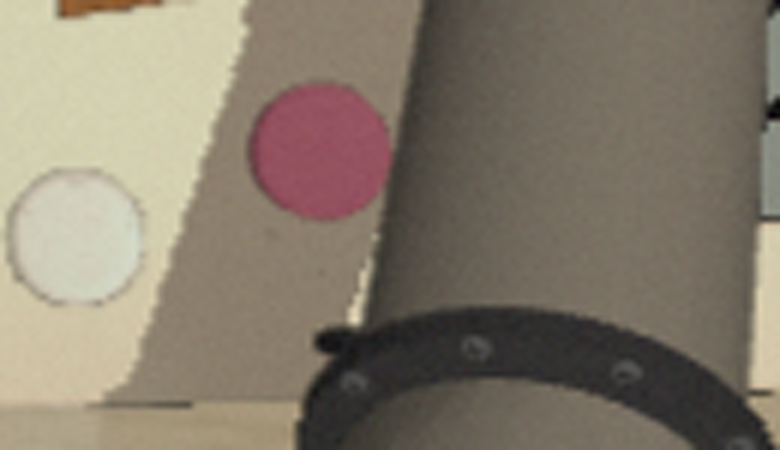

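{"api": "arm_command", "payload": {
  "increments": [
    [[-0.03, -0.005, 0], [0, 0, -0.14], 45],
    [[-0.06, -0.01, 0], [0, 0, -0.28], 45],
    [[-0.09, -0.015, 0], [0, 0, -0.42], 45],
    [[-0.12, -0.02, 0], [0, 0, -0.56], 45],
    [[-0.15, -0.03, 0], [0, 0, -0.7], 45],
    [[-0.18, -0.035, 0], [0, 0, -0.84], 45],
    [[-0.21, -0.04, 0], [0, 0, -0.98], 45],
    [[-0.23, -0.045, 0], [0, 0, -1.12], 45],
    [[-0.239, -0.048, 0], [0, 0, -1.26], 45],
    [[-0.239, -0.048, 0], [0, 0, -1.4], 45]
  ]
}}

```text
clock: 12.5
tcp_pos: [0.3579, -0.3453, 0.1275]
orientation: [-3.108, -0.461, 0.0]
contact_force: [0.2, 0.1, 0.1]
grip_width: 0.0384
```

The spoon's handle end still shows at (316,340) in the top crop, so it is about where it was. I'll align and look from close by.

{"api": "arm_command", "payload": {
  "increments": [
    [[0.002, 0.001, -0.01], [0, 0, -0.14], 45],
    [[0.002, 0.001, -0.02], [0, 0, -0.285], 45],
    [[0.002, 0.001, -0.02], [0, 0, -0.285], 45],
    [[0.002, 0.001, -0.02], [0, 0, -0.285], 45]
  ]
}}

```text
clock: 12.9
tcp_pos: [0.3617, -0.3436, 0.1074]
orientation: [3.141, 0.035, -0.001]
contact_force: [0.1, 0.3, -0.3]
grip_width: 0.0386
```

Run:
```python
from h import *
np.set_printoptions(precision=4,suppress=True)
o=r.get_obs();m=r.camera_model("wrist");im=r.grab_frame("wrist")
print(o["tcp_pos"],2*np.arctan2(o["orientation"][1],o["orientation"][0]),o["orientation"],o["grip_width"])
print(w2px("wrist",[(.3589,-.3439+s,.005) for s in(.065,0,-.065)],m))
import pickle;pickle.dump(m,open("m6.pkl","wb"))
cv2.imwrite("pics/w6.png",cv2.resize(im[90:290,160:360],(800,800),interpolation=cv2.INTER_CUBIC)[:600])
```

```text
[ 0.3617 -0.3436  0.1074] 0.0225578968131723 [ 3.1414  0.0354 -0.0008] 0.03859007414857366
[[258.2642 120.8628]
 [256.8412 196.628 ]
 [255.6545 260.9698]]
```

View pics/w6.png

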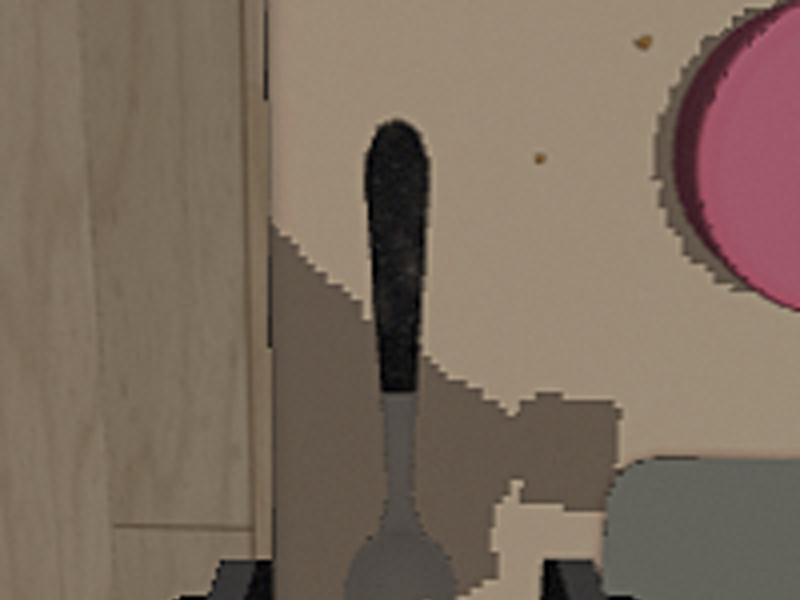

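The spoon lies along the tool axis, handle end (259,120), centre line column ~260, and the TCP is centred over it. I'll descend lower this time.

{"api": "arm_command", "payload": {
  "increments": [
    [[0, 0, -0.03], [0, 0, 0], 45],
    [[0, 0, -0.06], [0, 0, 0], 45],
    [[0, 0, -0.08], [0, 0, 0], 45],
    [[0, 0, -0.088], [0, 0, 0], 45],
    [[0, 0, -0.088], [0, 0, 0], 45],
    [[0, 0, -0.088], [0, 0, 0], 45]
  ]
}}

```text
clock: 13.55
tcp_pos: [0.3621, -0.3443, 0.0202]
orientation: [3.141, 0.03, 0.002]
contact_force: [0.5, 0.1, 0.1]
grip_width: 0.0382
```

{"api": "arm_command", "payload": {
  "increments": [
    [[0, 0, 0], [0, 0, 0], 30],
    [[0, 0, 0], [0, 0, 0], 30],
    [[0, 0, 0], [0, 0, 0], 20],
    [[0, 0, 0], [0, 0, 0], 20],
    [[0, 0, 0], [0, 0, 0], 20]
  ],
  "newtons": 20
}}

```text
clock: 14.05
tcp_pos: [0.3621, -0.3441, 0.0202]
orientation: [3.141, 0.03, 0.002]
contact_force: [-0.3, 1.2, 6.3]
grip_width: 0.0195
```

{"api": "arm_command", "payload": {
  "increments": [
    [[0, 0, 0], [0, 0, 0], 10],
    [[0, 0, 0], [0, 0, 0], 10],
    [[0, 0, 0], [0, 0, 0], 10],
    [[0, 0, 0.01], [0, 0, 0], 10],
    [[0, 0, 0.03], [0, 0, 0], 10],
    [[0, 0, 0.06], [0, 0, 0], 10],
    [[0, 0, 0.08], [0, 0, 0], 10],
    [[0, 0, 0.08], [0, 0, 0], 10]
  ]
}}

```text
clock: 14.85
tcp_pos: [0.3631, -0.3449, 0.1022]
orientation: [3.139, 0.03, 0.007]
contact_force: [0.2, 0.9, -1.7]
grip_width: 0.0196
```

It is held at 19.6 mm. Next I carry it to the right of the board.

{"api": "arm_command", "payload": {
  "increments": [
    [[0, 0, 0.02], [0, 0, 0.07], 10],
    [[0.02, 0.005, 0.02], [0, 0, 0.2], 10],
    [[0.05, 0.01, 0.02], [0, 0, 0.33], 10],
    [[0.08, 0.015, 0.02], [0, 0, 0.46], 10],
    [[0.11, 0.02, 0.02], [0, 0, 0.59], 10],
    [[0.14, 0.03, 0.02], [0, 0, 0.72], 10],
    [[0.17, 0.035, 0.02], [0, 0, 0.85], 10],
    [[0.2, 0.04, 0.02], [0, 0, 0.98], 10],
    [[0.22, 0.045, 0.02], [0, 0, 1.1], 10],
    [[0.236, 0.048, 0.02], [0, 0, 1.22], 10]
  ]
}}

```text
clock: 15.85
tcp_pos: [0.5989, -0.2944, 0.1185]
orientation: [-2.551, -1.832, -0.0]
contact_force: [0.0, -0.3, -0.4]
grip_width: 0.0193
```

{"api": "arm_command", "payload": {
  "increments": [
    [[0, 0, 0], [0, 0, 0.13], 10],
    [[0, 0, 0], [0, 0, 0.26], 10],
    [[0, 0, 0], [0, 0, 0.39], 10],
    [[0, 0, -0.02], [0, 0, 0.474], 10],
    [[0, 0, -0.04], [0, 0, 0.474], 10],
    [[0, 0, -0.06], [0, 0, 0.474], 10],
    [[0, 0, -0.06], [0, 0, 0.474], 10],
    [[0, 0, -0.06], [0, 0, 0.474], 10]
  ]
}}

```text
clock: 16.65
tcp_pos: [0.5973, -0.2955, 0.0589]
orientation: [-2.057, -2.373, 0.001]
contact_force: [-0.1, 0.0, -0.4]
grip_width: 0.0198
```

Run:
```python
from h import *
np.set_printoptions(precision=4,suppress=True)
o=r.get_obs();m=r.camera_model("wrist");im=r.grab_frame("wrist");cv2.imwrite("pics/w7.png",im)
print(o["clock"],o["tcp_pos"],2*np.arctan2(o["orientation"][1],o["orientation"][0]),o["orientation"],o["grip_width"],o["contact_force"])
f=np.array([.5993,-.2970]);e=np.array([np.cos(.142),np.sin(.142)])
print(w2px("wrist",[(*(f+s*.065*e),.045) for s in(-1,0,1)],m))
```

```text
16.65 [ 0.5973 -0.2955  0.0589] -4.5702247784278764 [-2.0572 -2.3726  0.0007] 0.019823388685024246 [-0.1148  0.0484 -0.3704]
[[257.3108 131.1206]
 [257.7845 246.6231]
 [258.1854 334.9737]]
```

View pics/w7.png

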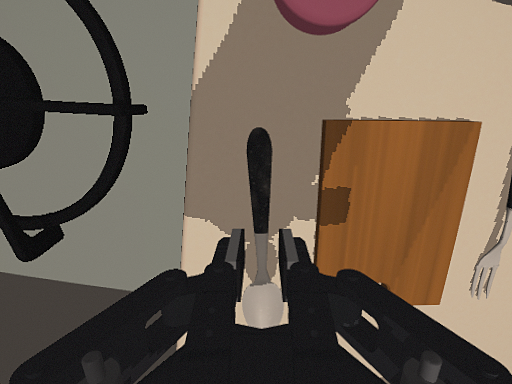

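The spoon is held and aligned, handle end at (259,128) against a predicted (257,131). I'll lower, release and retreat.

{"api": "arm_command", "payload": {
  "increments": [
    [[0.001, -0.001, -0.015], [0, 0, 0], 10],
    [[0.001, -0.001, -0.03], [0, 0, 0], 10],
    [[0.001, -0.001, -0.038], [0, 0, 0], 10],
    [[0.001, -0.001, -0.038], [0, 0, 0], 10],
    [[0.001, -0.001, -0.038], [0, 0, 0], 10],
    [[0.001, -0.001, -0.038], [0, 0, 0], 40],
    [[0.001, -0.001, -0.038], [0, 0, 0], 40],
    [[0.001, -0.001, -0.038], [0, 0, 0], 40],
    [[0.001, -0.001, 0], [0, 0, 0], 40],
    [[0.001, -0.001, 0.04], [0, 0, 0], 40]
  ]
}}

```text
clock: 17.7
tcp_pos: [0.5976, -0.2962, 0.0988]
orientation: [-2.056, -2.371, 0.002]
contact_force: [1.2, -0.4, -0.4]
grip_width: 0.034
```

{"api": "arm_command", "payload": {
  "increments": [
    [[0, 0, 0.04], [0, 0, -0.1], 40],
    [[-0.03, 0.02, 0.05], [0, 0, -0.22], 100],
    [[-0.06, 0.04, 0.05], [0, 0, -0.34], 100],
    [[-0.09, 0.06, 0.05], [0, 0, -0.48], 100],
    [[-0.12, 0.08, 0.05], [0, 0, -0.62], 100],
    [[-0.15, 0.1, 0.05], [0, 0, -0.76], 100],
    [[-0.17, 0.12, 0.05], [0, 0, -0.9], 100],
    [[-0.188, 0.128, 0.03], [0, 0, -1.03], 100],
    [[-0.188, 0.128, 0.02], [0, 0, -1.16], 100],
    [[-0.188, 0.128, 0.02], [0, 0, -1.26], 100]
  ]
}}

```text
clock: 18.7
tcp_pos: [0.4094, -0.168, 0.1186]
orientation: [-3.062, -0.699, 0.002]
contact_force: [0.5, -0.2, 0.3]
grip_width: 0.0853
```

Run:
```python
from h import *
np.set_printoptions(precision=4,suppress=True)
im2=r.grab_frame("top");cv2.imwrite("pics/t8.png",cv2.resize(im2[140:270,250:410],None,fx=4,fy=4,interpolation=cv2.INTER_CUBIC))
im=r.grab_frame("wrist")
o=r.get_obs();m=r.camera_model("wrist");a=np.linspace(0,6.283,40)
p=w2px("wrist",[(.4103+.031*np.cos(t),-.1674+.031*np.sin(t),.025) for t in a],m)
for q in p: cv2.circle(im,tuple(int(v) for v in q),1,(0,0,255),-1)
w=cv2.resize(im,(512,384));c=cv2.imread("pics/t8.png");print(c.shape)
h=cv2.resize(c,(int(c.shape[1]*384/c.shape[0]),384));cv2.imwrite("pics/w8.png",cv2.resize(np.hstack([h,w]),None,fx=.8,fy=.8))
print(o["clock"],o["tcp_pos"],2*np.arctan2(o["orientation"][1],o["orientation"][0]),o["grip_width"],o["contact_force"],p.mean(0))
```

```text
(520, 640, 3)
18.8 [ 0.4107 -0.1686  0.1194] 0.4524631295083661 0.085654160359364 [ 0.0373 -0.3369  0.333 ] [260.9676 197.3376]
```

View pics/w8.png

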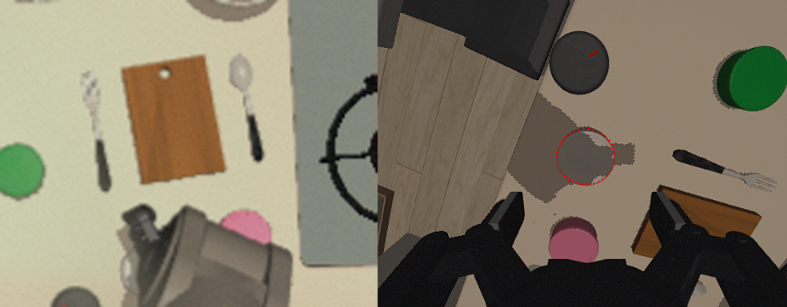

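The white tin fits its predicted outline at (585,157). The spoon now lies right of the board at (239,54)–(258,161), and the fork is on the left. I'll pick the white tin.

{"api": "arm_command", "payload": {
  "increments": [
    [[0, 0.001, -0.03], [0, 0, 0], 100],
    [[0, 0.001, -0.06], [0, 0, 0], 100],
    [[0, 0.001, -0.08], [0, 0, 0], 100],
    [[0, 0.001, -0.095], [0, 0, 0], 100],
    [[0, 0.001, -0.101], [0, 0, 0], 100],
    [[0, 0.001, -0.101], [0, 0, 0], 100],
    [[0, 0.001, -0.101], [0, 0, 0], 55],
    [[0, 0.001, -0.101], [0, 0, 0], 55],
    [[0, 0.001, -0.101], [0, 0, 0], 55],
    [[0, 0.001, -0.101], [0, 0, 0], 55]
  ],
  "newtons": 30
}}

```text
clock: 19.8
tcp_pos: [0.4113, -0.168, 0.0196]
orientation: [3.061, 0.705, 0.003]
contact_force: [-1.8, -0.3, 10.2]
grip_width: 0.0593
```

Run:
```python
from h import *
s=384/520*.8*4
C=np.array([.5861,-.2049]);e=np.array([np.cos(.142),np.sin(.142)])
for a,b in(((239,54),(258,161)),((90,72),(104,190))):
    p=px2w("top",np.array([a,b])/s+[249.5,139.5],.005);d=p[0]-p[1];c=p.mean(0)[:2]-C
    print(p.mean(0),np.linalg.norm(d),np.arctan2(d[1],d[0]),"in board:",c@e,c@[-e[1],e[0]])
```

```text
[ 0.59999058 -0.29587674  0.005     ] 0.13002184936365652 0.13281085752579277 in board: 0.0008754498216520222 -0.09202688981583243
[ 0.57531756 -0.11456376  0.005     ] 0.14176323374586403 0.09054765499504322 in board: 0.002110770387408599 0.09095296870872821
```

{"api": "arm_command", "payload": {
  "increments": [
    [[0, 0, 0.02], [0, 0, 0], 55],
    [[0, 0, 0.05], [0, 0, 0], 55],
    [[0, 0, 0.08], [0, 0, 0], 55],
    [[0.04, -0.01, 0.08], [0, 0, 0], 55],
    [[0.08, -0.017, 0.08], [0, 0, 0], 55],
    [[0.12, -0.026, 0.08], [0, 0, 0], 55],
    [[0.15, -0.033, 0.07], [0, 0, 0], 55],
    [[0.175, -0.037, 0.05], [0, 0, 0], 55],
    [[0.175, -0.037, 0.04], [0, 0, 0], 55],
    [[0.175, -0.037, 0.04], [0, 0, 0], 55]
  ]
}}

```text
clock: 20.8
tcp_pos: [0.5844, -0.2042, 0.057]
orientation: [-3.06, -0.706, 0.005]
contact_force: [-0.5, -0.9, -1.1]
grip_width: 0.0594
```

Run:
```python
from h import *
np.set_printoptions(precision=4,suppress=True)
o=r.get_obs();m=r.camera_model("wrist");im=r.grab_frame("wrist");a=np.linspace(0,6.283,60)
z=o["tcp_pos"][2]-.0196
for q in w2px("wrist",[(.5861+.031*np.cos(t),-.2049+.031*np.sin(t),.025+z) for t in a],m): cv2.circle(im,tuple(int(v) for v in q),1,(0,0,255),-1)
cv2.imwrite("pics/w9.png",im)
print(o["clock"],o["tcp_pos"],o["grip_width"],o["contact_force"])
```

```text
20.8 [ 0.5844 -0.2042  0.057 ] 0.05936395429607142 [-0.4593 -0.9297 -1.0641]
```

View pics/w9.png

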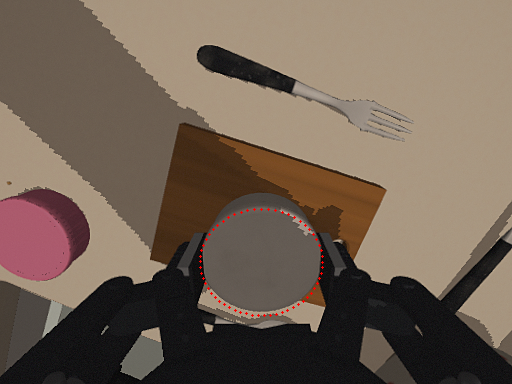

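The held tin sits over its predicted outline at (262,262), centred on the board. I'll lower and release it.

{"api": "arm_command", "payload": {
  "increments": [
    [[0.001, 0, -0.01], [0, 0, 0], 55],
    [[0.001, 0, -0.018], [0, 0, 0], 55],
    [[0.001, 0, -0.024], [0, 0, 0], 55],
    [[0.001, 0, -0.025], [0, 0, 0], 55],
    [[0.001, 0, -0.025], [0, 0, 0], 55],
    [[0.001, 0, -0.025], [0, 0, 0], 55]
  ]
}}

```text
clock: 21.45
tcp_pos: [0.5869, -0.2048, 0.0335]
orientation: [3.061, 0.705, 0.001]
contact_force: [0.6, 0.6, -0.2]
grip_width: 0.0591
```

{"api": "arm_command", "payload": {
  "increments": [
    [[-0.001, 0, -0.001], [0, 0, 0], 55],
    [[-0.001, 0, -0.002], [0, 0, 0], 55],
    [[-0.001, 0, -0.002], [0, 0, 0], 55],
    [[-0.001, 0, -0.002], [0, 0, 0], 55]
  ]
}}

```text
clock: 21.85
tcp_pos: [0.5857, -0.2049, 0.0318]
orientation: [-3.061, -0.705, -0.0]
contact_force: [-2.1, 0.2, 5.9]
grip_width: 0.0593
```

{"api": "arm_command", "payload": {
  "increments": [
    [[0, 0, 0], [0, 0, 0], 100],
    [[0, 0, 0], [0, 0, 0], 100],
    [[0, 0, 0], [0, 0, 0], 100],
    [[0, 0, 0], [0, 0, 0], 100],
    [[0, 0, 0.03], [0, 0, 0], 100],
    [[0, 0, 0.07], [0, 0, 0], 100],
    [[-0.01, 0.02, 0.11], [0, 0, -0.06], 100],
    [[-0.03, 0.06, 0.13], [0, 0, -0.13], 100],
    [[-0.05, 0.1, 0.13], [0, 0, -0.13], 100],
    [[-0.07, 0.145, 0.13], [0, 0, -0.13], 100]
  ]
}}

```text
clock: 22.85
tcp_pos: [0.5154, -0.0591, 0.1622]
orientation: [3.101, 0.503, 0.004]
contact_force: [-0.4, 0.2, 0.3]
grip_width: 0.0853
```

{"api": "arm_command", "payload": {
  "increments": [
    [[-0.02, 0.045, 0], [0, 0, 0], 100],
    [[-0.04, 0.09, 0], [0, 0, 0], 100],
    [[-0.06, 0.135, 0], [0, 0, 0], 100],
    [[-0.08, 0.18, 0], [0, 0, 0], 100],
    [[-0.1, 0.225, 0], [0, 0, 0], 100],
    [[-0.12, 0.27, -0.01], [0, 0, 0], 100],
    [[-0.14, 0.31, -0.02], [0, 0, 0], 100],
    [[-0.149, 0.345, -0.04], [0, 0, 0], 100],
    [[-0.149, 0.345, -0.04], [0, 0, 0], 100],
    [[-0.149, 0.345, -0.04], [0, 0, 0], 100]
  ]
}}

```text
clock: 23.85
tcp_pos: [0.3663, 0.2854, 0.1209]
orientation: [3.099, 0.508, -0.001]
contact_force: [0.7, -0.1, 1.2]
grip_width: 0.0853
```

Run:
```python
from h import *
np.set_printoptions(precision=4,suppress=True)
o=r.get_obs();m=r.camera_model("wrist");im=r.grab_frame("wrist");t=r.grab_frame("top")
cv2.imwrite("pics/w10.png",im);cv2.imwrite("pics/t10.png",t)
print(o["clock"],o["tcp_pos"],2*np.arctan2(o["orientation"][1],o["orientation"][0]),o["grip_width"],o["contact_force"])
# white tin on board, top view
roi=t[160:215,300:350].astype(int);mk=((roi.min(2)>120)&(roi.max(2)-roi.min(2)<45)).astype(np.uint8)
n,l,s,c=cv2.connectedComponentsWithStats(mk)
# keep comps not touching the border
for i in range(1,n):
    x,y,w,h,A=s[i]
    if A>100:print(s[i],px2w("top",c[i]+[300,160],.037))
# dark tin in the wrist view: dark blob around the expected place
e=w2px("wrist",[(.3664,.2849,.021)],m)[0];print(e)
x0,y0=(e-70).astype(int);g=im[y0:y0+140,x0:x0+140].max(2)
mk=(g<35).astype(np.uint8);n,l,s,c=cv2.connectedComponentsWithStats(mk)
i=l[70,70];print(i,s[i],mk.mean())
if i:
    ct=max(cv2.findContours((l==i).astype(np.uint8),0,2)[0],key=cv2.contourArea)
    b=cv2.boxPoints(cv2.minAreaRect(ct))+[x0,y0];w=px2w("wrist",b,.021,m);print(b,w,w.mean(0),np.linalg.norm(w[0]-w[1]),np.linalg.norm(w[1]-w[2]),[np.arctan2(*(w[k+1]-w[k])[1::-1]) for k in(0,1)])
```

```text
23.85 [0.3663 0.2854 0.1209] 0.3247890925263407 0.08528749546704967 [ 0.6501 -0.0965  1.154 ]
[  0   0  50  55 932] [[ 0.6053 -0.2135  0.037 ]]
[ 13  18  22  22 387] [[ 0.5862 -0.2037  0.037 ]]
[260.0194 197.4703]
2 [  45   34   55   61 3186] 0.16923469387755102
[[235. 161.]
 [289. 161.]
 [289. 221.]
 [235. 221.]] [[0.3363 0.3088 0.021 ]
 [0.3791 0.3233 0.021 ]
 [0.3982 0.272  0.021 ]
 [0.3522 0.2565 0.021 ]] [0.3664 0.2902 0.021 ] 0.04525896377274523 0.05470108718945429 [np.float64(0.32486942587656875), np.float64(-1.2152643893887976)]
```

The white tin measures 1 mm from the board's centre, and the dark tin is under the gripper at the same yaw as the tool. I'll pick it.

{"api": "arm_command", "payload": {
  "increments": [
    [[0, 0.001, -0.03], [0, 0, 0], 100],
    [[0, 0.001, -0.06], [0, 0, 0], 100],
    [[0, 0.001, -0.08], [0, 0, 0], 100],
    [[0, 0.001, -0.095], [0, 0, 0], 100],
    [[0, 0.001, -0.101], [0, 0, 0], 100],
    [[0, 0.001, -0.101], [0, 0, 0], 100],
    [[0, 0.001, -0.101], [0, 0, 0], 45],
    [[0, 0.001, -0.101], [0, 0, 0], 45],
    [[0, 0.001, -0.101], [0, 0, 0], 45],
    [[0, 0.001, -0.101], [0, 0, 0], 45]
  ]
}}

```text
clock: 24.95
tcp_pos: [0.3671, 0.2866, 0.0213]
orientation: [-3.1, -0.505, -0.002]
contact_force: [0.0, -1.6, 6.1]
grip_width: 0.0472
```

{"api": "arm_command", "payload": {
  "increments": [
    [[0, 0, 0], [0, 0, 0], 45],
    [[0, 0, 0.001], [0, 0, 0], 45],
    [[0, 0, 0.001], [0, 0, 0], 45]
  ]
}}

```text
clock: 25.25
tcp_pos: [0.3668, 0.2865, 0.0217]
orientation: [-3.1, -0.505, -0.001]
contact_force: [0.5, -0.1, -0.6]
grip_width: 0.0472
```

{"api": "arm_command", "payload": {
  "increments": [
    [[0, 0, 0.02], [0, 0, 0], 45],
    [[0, 0, 0.05], [0, 0, 0], 45],
    [[0, 0, 0.09], [0, 0, 0], 45],
    [[0.005, -0.015, 0.12], [0, 0, 0], 45],
    [[0.02, -0.045, 0.12], [0, 0, 0], 45],
    [[0.04, -0.085, 0.12], [0, 0, 0], 45],
    [[0.06, -0.125, 0.12], [0, 0, 0], 45],
    [[0.08, -0.17, 0.12], [0, 0, 0], 45],
    [[0.1, -0.215, 0.12], [0, 0, 0], 45],
    [[0.12, -0.26, 0.12], [0, 0, 0], 45]
  ]
}}

```text
clock: 26.25
tcp_pos: [0.4871, 0.0246, 0.1415]
orientation: [-3.1, -0.506, -0.001]
contact_force: [0.8, 1.1, 0.2]
grip_width: 0.0471
```

{"api": "arm_command", "payload": {
  "increments": [
    [[0.02, -0.045, 0], [0, 0, 0], 45],
    [[0.04, -0.09, 0], [0, 0, 0], 45],
    [[0.06, -0.135, 0], [0, 0, 0], 45],
    [[0.08, -0.18, 0], [0, 0, 0], 45],
    [[0.095, -0.22, 0], [0, 0, 0], 45],
    [[0.099, -0.23, -0.02], [0, 0, 0], 45],
    [[0.099, -0.23, -0.04], [0, 0, 0], 45],
    [[0.099, -0.23, -0.06], [0, 0, 0], 45],
    [[0.099, -0.23, -0.06], [0, 0, 0], 45],
    [[0.099, -0.23, -0.06], [0, 0, 0], 45]
  ]
}}

```text
clock: 27.25
tcp_pos: [0.5855, -0.2036, 0.0813]
orientation: [-3.1, -0.505, 0.001]
contact_force: [-0.3, 0.0, 0.6]
grip_width: 0.0472
```

Run:
```python
from h import *
np.set_printoptions(precision=4,suppress=True)
o=r.get_obs();m=r.camera_model("wrist");im=r.grab_frame("wrist");cv2.imwrite("pics/w11.png",im)
z=o["tcp_pos"][2]
print(o["clock"],o["tcp_pos"],2*np.arctan2(o["orientation"][1],o["orientation"][0]),o["grip_width"],o["contact_force"])
c=np.array([.5862,-.204]);a=.325;e=np.array([np.cos(a),np.sin(a)]);n=np.array([-e[1],e[0]])
p=w2px("wrist",[(*(c+s*.025*e+t*.027*n),z) for s,t in((1,1),(1,-1),(-1,-1),(-1,1))],m)
cv2.polylines(im,[p.astype(int)],True,(0,0,255))
for t in np.linspace(0,6.28,60): cv2.circle(im,tuple(int(v) for v in w2px("wrist",[(c[0]+.031*np.cos(t),c[1]+.031*np.sin(t),.037)],m)[0]),1,(0,255,255),-1)
cv2.imwrite("pics/w11b.png",im)
```

```text
27.25 [ 0.5855 -0.2036  0.0813] -5.960025568895907 0.04716816796758236 [-0.2718  0.0333  0.6249]
```

View pics/w11b.png

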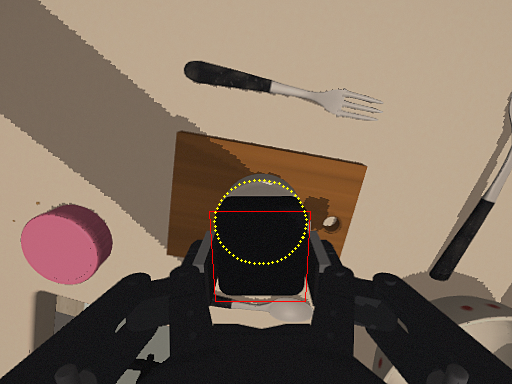

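The dark tin is held level, its near edge at row 296 against a predicted 301, so about 2.5 mm off. I'll correct by 2 mm, then lower.

{"api": "arm_command", "payload": {
  "increments": [
    [[0.001, -0.002, -0.01], [0, 0, 0], 45],
    [[0.001, -0.002, -0.018], [0, 0, 0], 45],
    [[0.001, -0.002, -0.022], [0, 0, 0], 45],
    [[0.001, -0.002, -0.023], [0, 0, 0], 45],
    [[0.001, -0.002, -0.023], [0, 0, 0], 45],
    [[0.001, -0.002, -0.023], [0, 0, 0], 45]
  ]
}}

```text
clock: 27.9
tcp_pos: [0.5865, -0.2056, 0.0586]
orientation: [-3.1, -0.505, 0.001]
contact_force: [-3.2, 0.5, 6.2]
grip_width: 0.047
```

Contact is 6 N, so the tin is seated. I'll release and retreat upward.

{"api": "arm_command", "payload": {
  "increments": [
    [[0, 0, 0], [0, 0, 0], 65],
    [[0, 0, 0], [0, 0, 0], 80],
    [[0, 0, 0], [0, 0, 0], 100],
    [[0, 0, 0], [0, 0, 0], 100],
    [[0, 0, 0], [0, 0, 0], 100],
    [[0, 0, 0.03], [0, 0, 0], 100],
    [[0, 0, 0.07], [0, 0, 0], 100],
    [[0, 0, 0.11], [0, 0, 0], 100],
    [[-0.02, 0.04, 0.14], [0, 0, 0], 100],
    [[-0.05, 0.085, 0.14], [0, 0, 0], 100]
  ]
}}

```text
clock: 28.9
tcp_pos: [0.5435, -0.1282, 0.2021]
orientation: [3.099, 0.5, 0.013]
contact_force: [1.1, 1.2, -0.1]
grip_width: 0.0851
```

{"api": "arm_command", "payload": {
  "increments": [
    [[-0.02, 0.045, 0], [0, 0, 0], 100],
    [[-0.04, 0.09, 0], [0, 0, 0], 100],
    [[-0.06, 0.135, 0], [0, 0, 0], 100],
    [[-0.08, 0.18, 0], [0, 0, 0], 100],
    [[-0.09, 0.22, 0], [0, 0, 0], 100],
    [[-0.09, 0.26, 0], [0, 0, 0], 100],
    [[-0.09, 0.26, 0], [0, 0, 0], 100],
    [[-0.09, 0.26, 0], [0, 0, 0], 100]
  ]
}}

```text
clock: 29.7
tcp_pos: [0.4506, 0.1338, 0.1981]
orientation: [3.1, 0.509, 0.0]
contact_force: [-0.4, -0.6, -0.3]
grip_width: 0.0853
```

Run:
```python
from h import *
np.set_printoptions(precision=4,suppress=True)
t=r.grab_frame("top");s=r.grab_frame("scene");print(r.get_obs()["clock"])
roi=t[165:212,306:340].max(2);n,l,st,c=cv2.connectedComponentsWithStats((roi<45).astype(np.uint8))
for i in range(1,n):
    if st[i][4]>50:print(st[i],px2w("top",c[i]+[306,165],.058))
a=cv2.resize(t[140:290,230:390],(640,600),interpolation=cv2.INTER_CUBIC)[:, :]
b=cv2.resize(s[180:260,180:340],(640,320),interpolation=cv2.INTER_CUBIC)
pad=np.zeros((600,480,3),np.uint8);pad[:240]=cv2.resize(b,(480,240))
cv2.imwrite("pics/f.png",cv2.resize(np.hstack([a,pad]),(800,429)))
```

```text
29.8
[  8  14  23  20 306] [[ 0.5853 -0.2029  0.058 ]]
```

The picture limit is reached. I'll do the last check numerically: utensils and bystanders in the new frame against the earlier ones.

Run:
```python
from h import *
np.set_printoptions(precision=4,suppress=True)
t=r.grab_frame("top");a=cv2.imread("pics/top0.png");b=cv2.imread("pics/t10.png")
def sh(ref,x0,x1,y0,y1):
    tm=ref[y0:y1,x0:x1];R=cv2.matchTemplate(t[y0-4:y1+4,x0-4:x1+4],tm,cv2.TM_CCOEFF_NORMED);_,v,_,p=cv2.minMaxLoc(R);return p[0]-4,p[1]-4,round(v,3)
print("burner",sh(a,198,228,258,288),"timer",sh(a,268,296,256,288),"bigfork",sh(a,250,330,120,145))
print("fork vs t10",sh(b,280,300,165,225),"spoon",sh(b,346,366,160,215))
# utensil lie in the board frame
C=np.array([.5861,-.2049]);e=np.array([np.cos(.142),np.sin(.142)]);n=np.array([-e[1],e[0]])
g=t.astype(int);bg=np.median(t[215:230,300:330].reshape(-1,3),0)
for k,off in(("fork",.09),("spoon",-.093)):
    q=w2px("top",[(*(C+off*n+u*.09*e+v*.025*n),.004) for u,v in((1,1),(1,-1),(-1,-1),(-1,1))])
    M=np.zeros(t.shape[:2],np.uint8);cv2.fillConvexPoly(M,q.astype(int),1)
    d=(np.abs(g-bg).max(2)>30)&(M>0);y,x=np.nonzero(d)
    w=px2w("top",np.c_[x,y],.005)[:,:2]-C;u=w@e;v=w@n
    print(k,len(u),"x range",u.min(),u.max(),"mid",(u.min()+u.max())/2,"y",v.mean(),"slope",np.polyfit(u,v,1)[0])
```

```text
burner (0, 0, 0.798) timer (0, 0, 0.999) bigfork (0, 0, 0.998)
fork vs t10 (0, 0, 0.998) spoon (0, 0, 0.998)
fork 160 x range -0.07235671900095715 0.07307515953034399 mid 0.00035922026469342033 y 0.09107599219770804 slope -0.024884965687167405
spoon 204 x range -0.06574483364786428 0.06389057068094581 mid -0.0009271314834592356 y -0.09100003030316522 slope 0.036646711367260575
```

```bash
python3 -c "
from bench import r
print(r.hand_in())"
```

```text
the job is handed in; nothing more can be done
None
```

The coffee place is laid and handed in at about 30 s on the robot's clock, well under the 96 s limit. No verdict was reported. All final positions below come from the top camera.

| Item | Measured at the end | Required |
|---|---|---|
| White tin | 1 mm from the board's centre (measured before the dark tin went on) | within 12 mm |
| Dark tin | about 1 mm from the white tin's centre | within 12 mm |
| Cake fork | 91 mm left, 0 mm along the board, about 0.02 rad off parallel | 75–105 mm, 15 mm, 0.17 rad |
| Teaspoon | 91 mm right, -1 mm along the board, about 0.04 rad off parallel | 78–108 mm, 15 mm, 0.17 rad |

- **Failed grasp:** The first try at the teaspoon missed. The fingertips rode over it with about 48 N at the wrist (limit 120 N). A second, lower grasp held it.
- **Bystanders:** The timer and large fork showed no shift. The burner cap showed none either, but its image match was weaker (0.80 against about 0.998 for the others). The arm or its shadow was probably over it, and nothing was moved near it.
- **Not seen by eye:** My last view of the finished scene was refused by the 16-picture limit. That the dark tin sits level rests on its measured position and the 6 N contact felt when I set it down.

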